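Turn the board stand to the camera and lock it

TASK

With a fingertip, push the arm of the rotary board stand round until it points straight at the camera post (the taller, domed one of the two posts), then push the stand's lock lever anticlockwise (seen from above) all the way to its stop. Push gently and do not grip the arm; leave the arm pointing at the camera, do not lock before it does, do not touch the circuit board on the stand, and leave everything else where it is.

Things in the scene. Friction and masses are not known exactly. Their poses are not given: they have to be found in the camera images.
- turntable: Turning part of the board stand: aluminium tray 114 x 84 mm (rim top 58 mm above the table) on a round grey foot, with one level steel arm, a bar 14 mm thick, centre line 49 mm above the table. Origin on the vertical turning axis at table height; x points along the arm, z up. Turns either way, stiffly (0.2 N m: some 2 N sideways at 105 mm), and stays where left.
- pointer_tip (a point): Pointed end of the arm, 145 mm from the turning axis, 49 mm above the table. The bar leaves the tray 57 mm from the axis, is straight to 128 mm, then tapers. At the start it points roughly towards the robot, between the two posts, at least 0.5 rad from each.
- board: Green circuit board, 100 x 70 mm, lying loose in the tray, its tallest part reaching 67 mm above the table; not to be touched. Origin at the centre of its underside.
- camera_post: The camera post: fixed round aluminium post 36 mm thick (foot 52 mm), 90 mm tall, with a black domed top, about 185 mm from the turning axis, on the left or the right of the arm. Origin at the centre of its underside, on the table.
- ioniser: The other, low post: fixed squat grey round puck, 52 mm across, 33 mm tall, on the other side of the arm. Origin at the centre of its underside.
- lock_pivot (a point): The vertical pivot of the lock lever, on an ear of the stand's foot, 103 mm from the turning axis; this point is 44 mm above the table, at the height of the lever's centre line. Hub 24 mm across.
- lock_tip (a point): Centre of the grey ball (20 mm) at the end of the lock lever, 66 mm from the pivot, 44 mm above the table. The lever is a level steel bar 12 mm thick.
- lock (a joint): Angle of the lock lever, rad: 0 is fully unlocked, 0.9 is locked, against its stop; grows anticlockwise seen from above. Stiff (about 0.08 N m), stays where it is left. Starts between 0 and 0.15.
- flux_bottle: Bystander: white bottle, 36 mm across, 85 mm tall. Origin at its underside.
- capacitor: Bystander: aluminium can, 24 mm across, 40 mm tall. Origin at its underside.
- reel: Bystander: white reel lying flat, 80 mm across, 16 mm high. Origin at its underside.
- mouse: Bystander: black computer mouse, 105 x 60 x 32 mm. Origin at its underside.
- spare_board: Bystander: loose green circuit board lying on the table, 100 x 70 mm. Origin at its underside.
- brush: Bystander: brush, 160 mm long, lying flat.
- screwdriver: Bystander: screwdriver, 160 mm long, lying flat.
Not all that is in view belongs to the job. What is meant by the camera_post is not blue or orange, and is the smaller of those in its own colour.

How it is judged:
By the outcome, as a careful person would: the job done as asked, in the order asked, and still so for the second after the job is handed in, with the robot touching nothing.
It also fails if it takes over 56 s, if anything falls off the work surface, if the arm or the gripper's body presses on something with over 40 N, if the wrist force passes 120 N, or if a joint passes its speed limit or range.

ROBOT

A 7-joint arm with a two-finger parallel gripper is mounted at the origin on the work surface. World frame = base frame: x ahead of the robot, y to its left, z up, the work surface at z = 0. Lengths are in m, angles in rad, forces in N, time in s.
With the tool pointing down it reaches from about 0.35 to 0.9 m from the base axis. Payload 8.1 kg.
Tool frame: the origin (TCP) lies midway between the tips of the shut fingers; the grasp point (between the pads) lies 19 mm behind it; z points along the fingers, y is the line along which they close (so a half turn about z gives the same grasp; the last joint's range is limited). The gripper opens to 85 mm and grips with 20 to 120 N. Pads are 22 mm wide; open, the fingers measure 114 mm over their backs; the gripper's body (76 mm by 85 mm) begins 54 mm behind the grasp point. The pads swing forward as they close: fully open they stand 13 mm farther back than shut.
Start: joints at [-1.253, 0.434, 0.025, 1.573, -0.012, 1.134, -0.075], TCP at [0.255, 0.57, 0.231] pointing down, gripper open.
Joint ranges: [-2.62, 2.62], [-0.44, 2.09], [-1.27, 1.32], [0.08, 2.57], [-1.32, 4.46], [0.12, 2], [-2.74, 2.74]. Speed limits (rad/s): [2.22, 2.22, 3.01, 3.01, 3.14, 3.14, 3.14].

INTERFACE

Orientations are given as a unit quaternion [x, y, z, w].
In Python, from plant import arm gives the robot as it stands.
- The arm moves only by the shell command python3 -m handwheel 'ROWS' [FORCE]. ROWS is JSON, a list of rows, each a list of 3 entries, a list of its own where there are three numbers: the shift along the tool's x, y, z in mm, then the turn, a rotation vector about the tool's x, y, z in degrees, then the finger opening in mm, from 0 to 85.4. In form: [[[tx, ty, tz], [ax, ay, az], hand], ...]. A call has 1 to 20 rows; each row shifts and turns the commanded pose from where the row before left it, along the tool's axes as they then stand; what a row does not reach is not made up. A row lasts 1/10 s, in which the tool goes at most 50 mm and 8.59 degrees, less where a joint would pass 70% of its speed; a pose out of reach is approached as far as the arm can. A call is refused whole if a number of a shift passes 50 or a number of a turn 8.59, either way. A call with a gripper value outside its range is refused whole. The fingers move at their own pace and stop on an object; FORCE is the grip in N (left out, the last holds). Time passes only in rows, so rows that do not move let the fingers close. It gives the time, the measured TCP pose, the force, the opening and the grip force at its end, in the units of the state.
- arm.observe(): the state, without advancing time (a new reading comes with each control period).
- arm.snapshot(name): name is "side" or "top" or "wrist"; returns the picture (480x640x3 uint8, red, green, blue); there is no depth.
- arm.camera_params(name): a dict with "fx", "fy", "cx", "cy" (pixels), "D" ([k1, k2, p1, p2, k3] as OpenCV has them; the pictures are not rectified), "R" (3x3) and "t" (3): a world point X has camera coordinates R X + t; the wrist camera has in their place "hand_eye" (4x4, takes a point from camera to tool coordinates, whose origin is the TCP and whose axes are the flange's). Camera axes: x right, y down, z forward; pixel columns grow to the right and rows downward; lengths in m; the calibration is good to about 2 mm. A picture is of the moment at which its call begins: read the wrist's pose just before it. camera_params takes no time and is no camera call.
- arm.close_job(): hands the job in; it is judged then, once.
Trained networks look in the newest picture that a camera, given by its name, has taken for a name from the list of things; names that differ only in an ending like _2 or _b are one class to them, and where a whole thing is asked for, a point or a joint stands for the part that bears it (a point fixed in the world has none). Each returns a list of dicts, best first, with "conf" (0 to 1); they miss things now and then, are a little off and sometimes report something else, mostly with a low value. They report only what shows in the picture. A call takes as long as a camera call. They do not tell look-alikes from the thing itself.
- arm.look_for(camera, target): "at" ([column, row] in pixels, amid what is visible of it).
- arm.outline_of(camera, target): "region" (480x640 bool, what is visible of it) and "at" ([column, row] in pixels, amid what is visible of it).
- arm.spot_point(camera, target): "at" ([column, row] in pixels: a listed point, or the origin of a listed thing).
The state is a dict: "time": time; "joint_pos": joint angles; "qvel": joint speeds; "tau": joint torques, N m; "position": TCP position; "tcp_rot": TCP orientation; "ft_force": force on the tool from outside, world axes, zero at the start; "moment": the same for the moment, N m; "grip_width": finger opening in m; "grasp_force": force on a finger pad.
Only numpy, scipy, OpenCV 4.12 (cv2) and the standard library are available. Lean on these libraries where they do the work, as an engineer would, in place of code of your own. Each camera call takes 0.05 s, during which the arm holds its last target. There are 200 camera calls.

## Working session

There is one attempt and no reset: what is moved stays moved. The work goes in short steps, Python scripts to look and compute and a shell command to move; the robot and the scene stay as the last step left them, time stands still between calls to the robot, and variables do not carry over. Pictures are saved under pics/ and viewed, at most 10 in all, crops included, and the job is handed in when it is done.

```bash
mkdir -p pics; ls; cat > h.py <<'E'
import numpy as np, cv2
from plant import arm
def ray(cam,px):
    p=arm.camera_params(cam);K=np.array([[p['fx'],0,p['cx']],[0,p['fy'],p['cy']],[0,0,1]])
    u=cv2.undistortPoints(np.array([[px]],float),K,np.array(p['D'],float))[0,0]
    R=np.array(p['R']);t=np.array(p['t']);return -R.T@t,R.T@np.array([u[0],u[1],1])
def atz(cam,px,z):
    o,d=ray(cam,px);return o+d*(z-o[2])/d[2]
def proj(cam,X):
    p=arm.camera_params(cam);K=np.array([[p['fx'],0,p['cx']],[0,p['fy'],p['cy']],[0,0,1]])
    return cv2.projectPoints(np.array([X],float),cv2.Rodrigues(np.array(p['R']))[0],np.array(p['t']),K,np.array(p['D'],float))[0][0,0]
E
python3 - <<'E'
from h import *
for c in ['top','side']:
    im=arm.snapshot(c);cv2.imwrite(f'pics/{c}0.png',im[:,:,::-1])
    for n,z in [('turntable',0),('pointer_tip',.049),('camera_post',0),('ioniser',0),('lock_pivot',.044),('lock_tip',.044),('board',.05)]:
        for r in arm.spot_point(c,n): print(c,n,round(r['conf'],2),np.round(r['at']),np.round(atz(c,r['at'],z),3))
print(arm.observe())
E
```

```text
pics
top turntable 0.75 [281. 236.] [0.551 0.086 0.   ]
top turntable 0.54 [343. 231.] [ 0.565 -0.097  0.   ]
top turntable 0.43 [325. 202.] [ 0.653 -0.044  0.   ]
top pointer_tip 0.89 [263. 282.] [0.409 0.133 0.049]
top camera_post 0.93 [241. 317.] [0.313 0.199 0.   ]
top camera_post 0.79 [211. 220.] [0.596 0.296 0.   ]
top camera_post 0.74 [227. 254.] [ 0.496  0.245 -0.   ]
top camera_post 0.69 [218. 296.] [0.373 0.268 0.   ]
top ioniser 0.65 [321. 282.] [ 0.413 -0.032  0.   ]
top ioniser 0.63 [165. 217.] [0.605 0.435 0.   ]
top lock_pivot 0.9 [251. 216.] [0.6   0.17  0.044]
top lock_tip 0.67 [464. 213.] [ 0.615 -0.447  0.044]
top lock_tip 0.48 [230. 210.] [0.619 0.233 0.044]
top board 0.83 [278. 234.] [0.549 0.09  0.05 ]
side turntable 0.55 [310. 244.] [0.549 0.083 0.   ]
side turntable 0.3 [324. 209.] [0.631 0.208 0.   ]
side pointer_tip 0.72 [253. 227.] [0.422 0.131 0.049]
side camera_post 0.97 [268. 212.] [0.485 0.245 0.   ]
side camera_post 0.79 [203. 235.] [0.305 0.206 0.   ]
side camera_post 0.58 [222. 217.] [0.363 0.268 0.   ]
side camera_post 0.54 [267. 286.] [ 0.413 -0.03
[... 348 characters left out ...]
ray([-1.25259527,  0.43448979,  0.02500313,  1.57322248, -0.01158194,
        1.13399132, -0.07507364]), 'qvel': array([-7.39673082e-04, -8.08312569e-05, -2.73746130e-03, -5.07327311e-05,
       -3.45454101e-04,  9.87040437e-04, -3.22841246e-04]), 'tau': array([ 1.33139558e-03, -6.70221806e+01,  1.02448471e+00, -3.16546690e+01,
        1.55083457e-02,  2.62187132e-03,  3.13236797e-05]), 'position': array([0.25534159, 0.57046634, 0.23132052]), 'tcp_rot': array([2.08877998e-01, 9.77941707e-01, 1.49872645e-05, 1.69261589e-05]), 'ft_force': array([-0.53185365,  0.51191074, -0.51971348]), 'moment': array([0.05027293, 0.03206491, 0.01950986]), 'grasp_force': 0.0, 'grip_width': 0.08512323690979448}
```

```bash
python3 - <<'E'
import cv2
a=cv2.imread('pics/top0.png')[180:340,150:390];cv2.imwrite('pics/topc.png',cv2.resize(a,(800,533),interpolation=cv2.INTER_CUBIC))
a=cv2.imread('pics/side0.png')[150:320,170:400];cv2.imwrite('pics/sidec.png',cv2.resize(a,(800,591),interpolation=cv2.INTER_CUBIC))
E
```

```text
(no output)
```

View pics/topc.png

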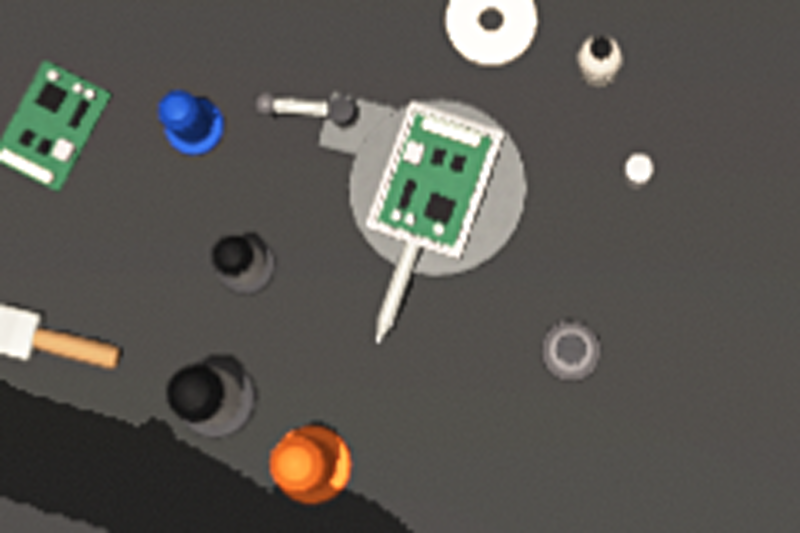

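View pics/sidec.png

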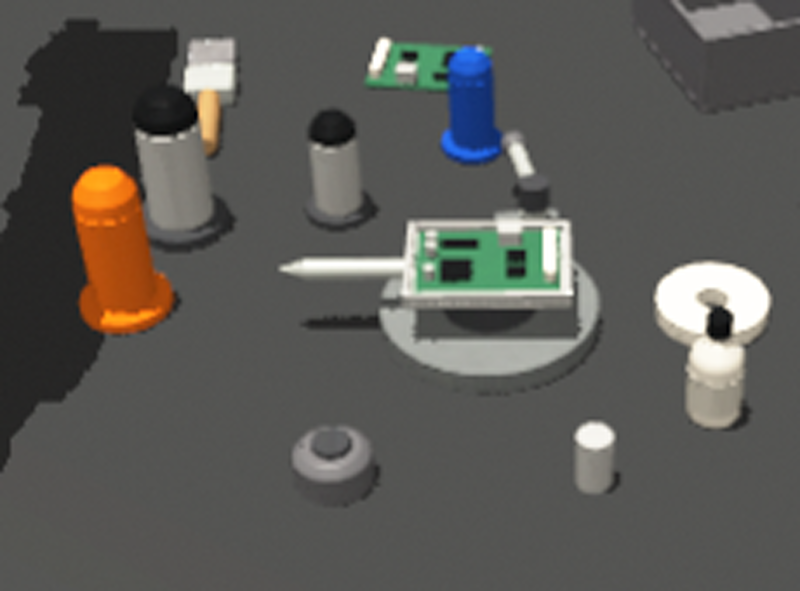

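Top crop: the stand's arm tip is at about (378,340) in the crop. The small grey post is at about (240,262), a larger grey decoy at (205,395), blue and orange ones besides, and the puck at (571,350). The lever runs from its hub at (342,110) to the ball at (265,103). The target is the small grey post. I'll move in for a closer wrist view.

```bash
python3 -m handwheel '[[[-30,-24,-16],[0,0,0],0],[[-33,-24,-16],[0,0,0],0],[[-33,-24,-16],[0,0,0],0],[[-33,-24,-16],[0,0,0],0],[[-33,-24,-16],[0,0,0],0],[[-33,-24,-10],[0,0,0],0],[[-33,-24,-10],[0,0,0],0],[[-33,-24,-10],[0,0,0],0],[[-33,-24,-10],[0,0,0],0],[[-33,-24,0],[0,0,0],0],[[0,0,0],[0,0,0],0],[[0,0,0],[0,0,0],0],[[0,0,0],[0,0,0],0]]'
cat >> h.py <<'E'
from scipy.spatial.transform import Rotation as Ro
_w=arm.camera_params
def wristpose():
    s=arm.observe();T=np.eye(4);T[:3,:3]=Ro.from_quat(s['tcp_rot']).as_matrix();T[:3,3]=s['position'];return T
def params(name,T=None):
    p=dict(_w(name))
    if name=='wrist':
        M=np.linalg.inv((wristpose() if T is None else T)@np.array(p['hand_eye']));p['R']=M[:3,:3];p['t']=M[:3,3]
    return p
class A: 
    def __getattr__(s,n): return params if n=='camera_params' else getattr(_arm,n)
_arm=arm;arm=A()
E
python3 - <<'E'
from h import *
im=arm.snapshot('wrist');cv2.imwrite('pics/w1.png',im[:,:,::-1])
p=arm.camera_params('wrist');print(np.round(p['hand_eye'],3),wristpose()[:3,3],p['fx'])
for n,z in [('turntable',0),('pointer_tip',.049),('camera_post',0),('lock_pivot',.044),('lock_tip',.044),('board',.05)]:
        for r in arm.spot_point('wrist',n): print(n,round(r['conf'],2),np.round(r['at']),np.round(atz('wrist',r['at'],z),3))
E
```

```text
time: 2.1
position: [0.4551, 0.2189, 0.3512]
tcp_rot: [0.208, 0.978, 0.0, -0.0]
ft_force: [0.4, 0.0, -0.4]
grip_width: 0.0
grasp_force: 0.0
[[ 0.002 -0.95  -0.314  0.079]
 [ 1.     0.001  0.001  0.   ]
 [-0.001 -0.314  0.95  -0.141]
 [ 0.     0.     0.     1.   ]] [0.4550484  0.21908141 0.35115031] 370.0126280587245
turntable 0.53 [373. 283.] [0.637 0.239 0.   ]
pointer_tip 0.97 [232. 180.] [0.415 0.134 0.049]
camera_post 0.69 [344. 184.] [0.485 0.256 0.   ]
camera_post 0.65 [411. 248.] [0.608 0.307 0.   ]
camera_post 0.6 [325.  89.] [0.364 0.279 0.   ]
camera_post 0.57 [248.  78.] [ 0.312  0.197 -0.   ]
lock_pivot 0.89 [321. 302.] [0.613 0.164 0.044]
lock_tip 0.83 [371. 284.] [0.616 0.236 0.044]
board 0.98 [249. 285.] [0.548 0.088 0.05 ]
```

View pics/w1.png

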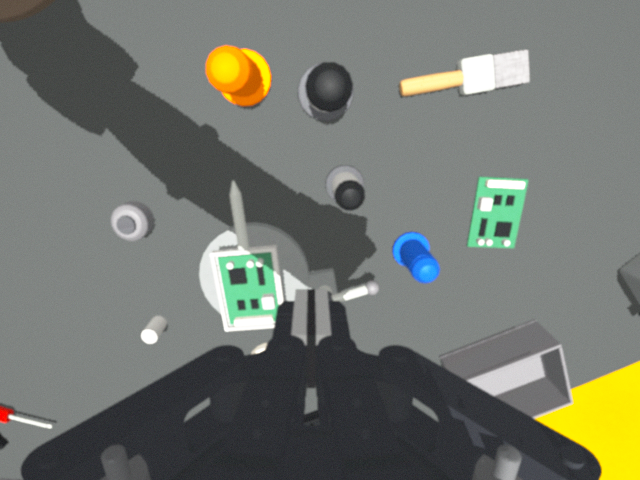

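The small grey post's foot is at (345,183), the arm tip at (232,180) and the lever ball at (371,284). These give an axis of about (0.5515, 0.0855) and a post bearing of about 1.94 rad, against 2.80 rad for the arm now. I'll descend on the far side of the arm from the post.

```bash
python3 -m handwheel '[[[-10,-33,0],[0,0,0],0],[[-10,-33,0],[0,0,0],0],[[-10,-33,0],[0,0,0],0],[[-10,-32,0],[0,0,0],0],[[0,0,0],[0,0,-4.5],0],[[0,0,39],[0,0,0],0],[[0,0,39],[0,0,0],0],[[0,0,39],[0,0,0],0],[[0,0,39],[0,0,0],0],[[0,0,39],[0,0,0],0],[[0,0,39],[0,0,0],0],[[0,0,39],[0,0,0],0],[[0,0,39],[0,0,0],0],[[0,0,3],[0,0,0],0],[[0,0,0],[0,0,0],0]]'
python3 - <<'E'
from h import *
import math
im=arm.snapshot('wrist')
for n,z in [('pointer_tip',.049),('camera_post',0)]:
    for r in arm.spot_point('wrist',n): print(n,round(r['conf'],2),np.round(r['at']),np.round(atz('wrist',r['at'],z),3))
s=arm.snapshot('side')
for n,z in [('pointer_tip',.049)]:
    for r in arm.spot_point('side',n): print(n,round(r['conf'],2),np.round(r['at']),np.round(atz('side',r['at'],z),3))
a=np.hstack([cv2.resize(im,(400,300)),cv2.resize(s[150:320,170:400],(400,300))])
cv2.imwrite('pics/w2.png',a[:,:,::-1])
E
```

```text
time: 3.95
position: [0.4384, 0.0818, 0.0363]
tcp_rot: [0.17, 0.985, -0.0, -0.001]
ft_force: [0.8, -0.2, -0.4]
grip_width: 0.0002
grasp_force: 0.0
pointer_tip 0.78 [419. 222.] [0.415 0.134 0.049]
camera_post 0.94 [639. 243.] [0.487 0.258 0.   ]
```

View pics/w2.png

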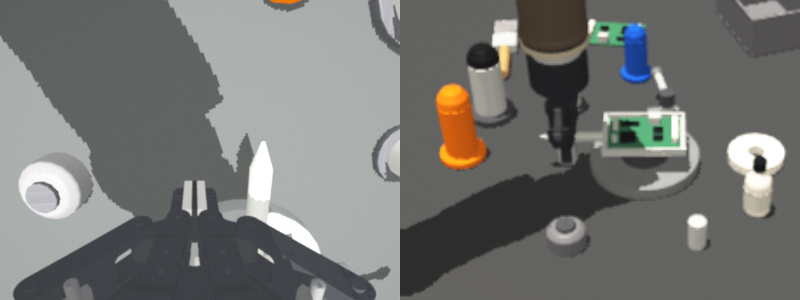

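The left half (wrist) shows the shut fingers at about (195,200), beside the pointed arm at (258,190). The gap is clear and there is no contact yet. I'll push along the arc.

```bash
python3 -m handwheel '[[[0,5,0],[0,0,0],0],[[0,5,0],[0,0,0],0],[[0,5,0],[0,0,0],0],[[0,3,0],[0,0,0],0],[[1,5.5,0],[0,0,3],0],[[1,5.5,0],[0,0,3],0],[[1,5.5,0],[0,0,3],0],[[1,5.5,0],[0,0,3],0],[[1,5.5,0],[0,0,3],0],[[1,5.5,0],[0,0,3],0],[[1,5.5,0],[0,0,3],0],[[1,5.5,0],[0,0,3],0],[[1,5.5,0],[0,0,3],0],[[1,5.5,0],[0,0,3],0],[[1,5.5,0],[0,0,3],0],[[1,5.5,0],[0,0,3],0],[[0,0,0],[0,0,0],0]]'
cat > m.py <<'E'
from h import *
import math
ax=np.array([.5515,.0855])
im=arm.snapshot('wrist');cv2.imwrite('pics/wl.png',im[:,:,::-1])
for n,z in [('pointer_tip',.049),('camera_post',0),('turntable',0)]:
    for r in arm.spot_point('wrist',n):
        X=atz('wrist',r['at'],z);d=X[:2]-ax;print(n,round(r['conf'],2),np.round(r['at'],1),np.round(X,4),'ang',math.atan2(d[1],d[0]),'r',np.hypot(*d))
T=wristpose();d=T[:2,3]-ax;print('tcp',T[:3,3],'ang',math.atan2(d[1],d[0]),'r',np.hypot(*d),'yaw',math.atan2(T[1,0],T[0,0]))
E
python3 m.py
```

```text
time: 5.9
position: [0.4734, 0.159, 0.036]
tcp_rot: [0.466, 0.885, -0.0, -0.0]
ft_force: [0.1, 1.1, 0.5]
grip_width: -0.0
grasp_force: 0.0
pointer_tip 0.59 [366.6 220.9] [0.467  0.2051 0.049 ] ang 2.1858507736287716 r 0.1463985157010222
camera_post 0.86 [443.4 128.3] [0.484  0.2543 0.    ] ang 1.951186945948768 r 0.18175820633502687
camera_post 0.64 [55.  25.3] [0.3113 0.1923 0.    ] ang 2.72331413560879 r 0.2628617338787724
tcp [0.47352511 0.15812642 0.03632863] ang 2.3916937032043255 r 0.10655834155815316 yaw 2.1720497465967665
```

```bash
python3 -m handwheel '[[[1,5.5,0],[0,0,3],0],[[1,5.5,0],[0,0,3],0],[[1,5.5,0],[0,0,3],0],[[0.7,3.7,0],[0,0,2],0],[[0,0,0],[0,0,0],0]]'
python3 m.py
```

```text
time: 6.6
position: [0.4893, 0.1717, 0.0363]
tcp_rot: [0.549, 0.836, 0.0, 0.0]
ft_force: [0.4, -0.5, 0.2]
grip_width: 0.0001
grasp_force: 0.0
camera_post 0.73 [368.8 116.6] [0.4836 0.2545 0.    ] ang 1.952803007033189 r 0.18208939338889452
camera_post 0.57 [633.3 130.4] [0.6066 0.3047 0.    ] ang 1.324411519951974 r 0.22598956378968027
tcp [0.4891439  0.17153514 0.03640132] ang 2.197956878958522 r 0.10625596063141088 yaw 1.9797006647091637
```

View pics/wl.png

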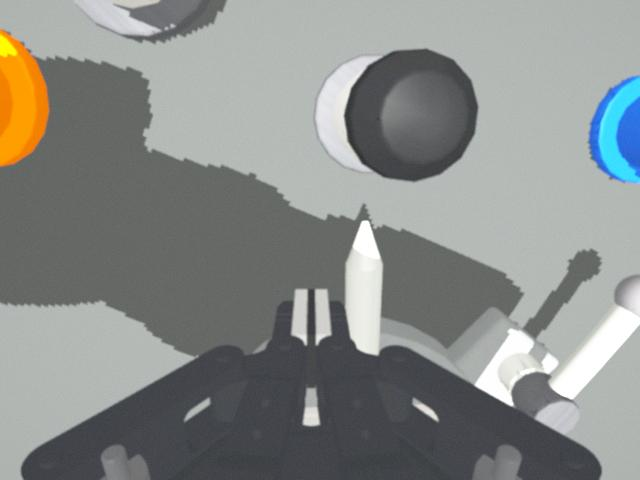

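The arm tip at (365,222) is almost in line with the post; its foot's left edge is at x=315 and the dome's centre at about (411,115). Next I'll work out the remaining angle.

```bash
python3 - <<'E'
from h import *
import math
from scipy.optimize import least_squares
ax=np.array([.5515,.0855]);T=wristpose()
A=lambda X:math.atan2(X[1]-ax[1],X[0]-ax[0])
for px in [(365,222),(364.7,262),(363.2,345)]:
    X=atz('wrist',px,.049 if px[1]==222 else .049);print(np.round(X,4),A(X),np.hypot(*(X[:2]-ax)))
b=atz('wrist',(364.7,262),.056)-atz('wrist',(363.2,345),.056);print('bar dir',math.atan2(b[1],b[0]))
im=cv2.imread('pics/wl.png').astype(int)
# dome outline: black region
g=im.max(2);m=((g<75)).astype(np.uint8);m[200:]=0;m[:,:340]=0;m[:,500:]=0
n,l,st,c=cv2.connectedComponentsWithStats(m);i=1+st[1:,4].argmax();print(st[i],c[i])
for z in (.06,.07,.075,.08):
    X=atz('wrist',st[i][:2]+st[i][2:4]/2,z);print(z,np.round(X,4),A(X),np.hypot(*(X[:2]-ax)))
# foot edge rows
for z in(0,.006):
    f=lambda c:[np.min([proj('wrist',[c[0]+.026*math.cos(t),c[1]+.026*math.sin(t),z])[0] for t in np.linspace(0,6.28,60)])-315,
      np.min([proj('wrist',[c[0]+.026*math.cos(t),c[1]+.026*math.sin(t),z])[1] for t in np.linspace(0,6.28,60)])-55]
    s=least_squares(f,[.484,.2545]);print('foot',z,s.x,A(s.x),np.hypot(*(s.x-ax)))
E
```

```text
[0.4916 0.2182 0.049 ] 1.994952338671469 0.14565434781796413
[0.4984 0.2041 0.049 ] 1.9918763823484853 0.12997617761037217
[0.5142 0.1709 0.049 ] 1.9831491998996724 0.0931649395665544
bar dir 2.013957862201749
[ 345   52  132  128 2747] [406.17655624 137.0043684 ]
0.06 [0.4869 0.2567 0.06  ] 1.9317622336544236 0.1829773133165085
0.07 [0.4845 0.2557 0.07  ] 1.9460809380647452 0.18291231228957838
0.075 [0.4832 0.2552 0.075 ] 1.9532433726796186 0.1828938816112826
0.08 [0.482  0.2547 0.08  ] 1.9604068834200499 0.18288483508530812
foot 0 [0.48441473 0.25541618] 1.9468239727303125 0.1826798891102121Traceback (most recent call last):
  File "<stdin>", line 19, in <module>
    return func(*args, **kwargs)
    vector_fun = VectorFunction(
        fun_wrapped,
    ...<6 lines>...
        workers=workers
    )
    self._update_fun()
    ~~~~~~~~~~~~~~~~^^
    self.f = self.fun_wrapped(xp_copy(self.x))
             ~~~~~~~~~~~~~~~~^^^^^^^^^^^^^^^^^
    return np.atleast_1d(self.fun(x))
                         ~~~~~~~~^^^
    return self.f(x, *self.args, **self.kwargs)
           ~~~~~~^^^^^^^^^^^^^^^^^^^^^^^^^^^^^^
  File "<stdin>", line 17, in <lambda>
  File "h.py", line 10, in proj
    p=arm.camera_params(cam);K=np.array([[p['fx'],0,p['cx']],[0,p['fy'],p['cy']],[0,0,1]])
  File "h.py", line 19, in params
    M=np.linalg.inv((wristpose() if T is None else T)@np.array(p['hand_eye']));p['R']=M[:3,:3];p['t']=M[:3,3]
                     ~~~~~~~~~^^
  File "h.py", line 15, in wristpose
    s=arm.observe();T=np.eye(4);T[:3,:3]=Ro.from_quat(s['tcp_rot']).as_matrix();T[:3,3]=s['position'];return T
ValueError: time passes only in moves, steps and waits
```

```bash
python3 -m handwheel '[[[0.5,2.8,0],[0,0,1.5],0],[[0.5,2.5,0],[0,0,1.4],0],[[0,0,0],[0,0,0],0],[[-1,-10,0],[0,0,0],0],[[0,-20,0],[0,0,0],0],[[0,-20,0],[0,0,0],0],[[0,0,-35],[0,0,0],0],[[0,0,-45],[0,0,0],0],[[0,0,-50],[0,0,0],0],[[0,0,-50],[0,0,0],0],[[-10,0,-20],[0,0,0],0],[[0,0,0],[0,0,0],0],[[0,0,0],[0,0,0],0]]'
python3 m.py
```

```text
time: 8.1
position: [0.45, 0.1469, 0.236]
tcp_rot: [0.57, 0.822, 0.001, -0.0]
ft_force: [-0.9, -0.3, -1.5]
grip_width: 0.0002
grasp_force: 0.0
pointer_tip 0.71 [392.8 146.2] [0.4985 0.2215 0.049 ] ang 1.9423140410111384 r 0.14591761600527456
camera_post 0.87 [382.3 104.5] [0.484  0.2541 0.    ] ang 1.9514281274647056 r 0.18156448190124672
camera_post 0.76 [513.7 100.8] [0.6041 0.3057 0.    ] ang 1.3362490012737689 r 0.2263605788645479
camera_post 0.71 [193.5 101. ] [0.311  0.1931 0.    ] ang 2.7206818425138377 r 0.2634493830193209
camera_post 0.67 [275.1  32. ] [0.3655 0.2785 0.    ] ang 2.337754537900505 r 0.26800155502477624
tcp [0.4496349  0.14673469 0.23501349] ang 2.6003389685313976 r 0.11885363257192046 yaw 1.928647165741568
```

View pics/wl.png

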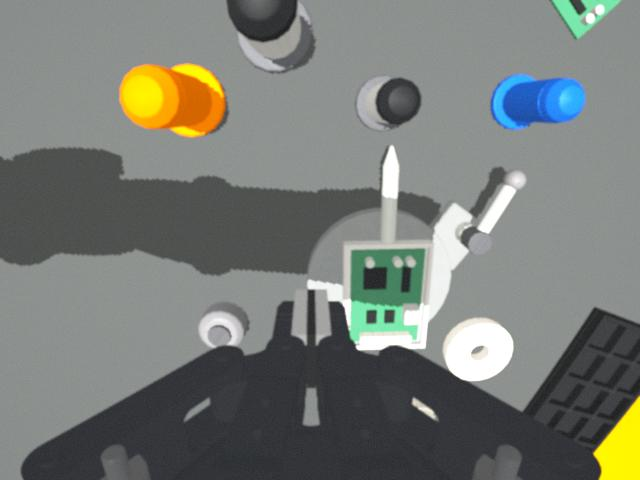

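The arm tip at (391,148) points towards the small grey post's foot at (383,103). I'll check with the line of the bar itself and the tray corners.

```bash
python3 - <<'E'
from h import *
import math
T=wristpose();P=params('wrist',T);import h;h.arm=type('B',(),{'camera_params':staticmethod(lambda c:P)})
tip=atz('w',(391.3,147.5),.049);b=atz('w',(388.3,238),.056);b2=atz('w',(390.7,180),.056)
post=atz('w',(383,103.5),.002)
c=[atz('w',p,.058) for p in[(343,242),(433,241),(427,348),(348,351)]]
d=lambda a,b:math.atan2(b[1]-a[1],b[0]-a[0])
print(tip,b,b2,post,'bar',d(b,tip),d(b2,tip),d(b,b2),'tray',d(c[3],c[0]),d(c[2],c[1]),d(c[0],c[1])+math.pi/2,'ctr',np.mean(c,0))
for a in [(.5515,.0855),tuple(np.mean(c,0)[:2])]: print(a,d(a,tip),d(a,post),np.hypot(*(tip[:2]-a)),np.hypot(*(post[:2]-a)))
print('tip-post',d(tip,post),np.hypot(*(post-tip)[:2]))
E
sed -i 's/^im=.*/im=arm.snapshot(C);cv2.imwrite("pics\/wl.png",im[:,:,::-1])/' m.py; python3 - <<'E'
from h import *
import math
for c in ('top','side'):
    im=arm.snapshot(c)
    for n,z in [('pointer_tip',.049),('camera_post',0),('turntable',0),('lock_pivot',.044),('lock_tip',.044)]:
        for r in arm.spot_point(c,n)[:4]: print(c,n,round(r['conf'],2),np.round(r['at'],1),np.round(atz(c,r['at'],z),4))
arm.snapshot('wrist')
for n,z in [('turntable',0),('lock_pivot',.044),('lock_tip',.044)]:
    for r in arm.spot_point('wrist',n)[:3]: print('wrist',n,round(r['conf'],2),np.round(r['at'],1),np.round(atz('wrist',r['at'],z),4))
E
```

```text
[0.49796212 0.21976329 0.049     ] [0.52735266 0.14450597 0.056     ] [0.50731243 0.19411516 0.056     ] [0.48417748 0.25489194 0.002     ] bar 1.9431158848382402 1.9203839785392778 1.9547136391189335 tray 2.0027646130326393 1.988458095969769 1.942077627458216 ctr [0.55219717 0.08847127 0.058     ]
(0.5515, 0.0855) 1.9502272090757546 1.9490907364975445 0.14454388875990345 0.18227986709498903
(np.float64(0.5521971657079351), np.float64(0.08847126873606434)) 1.9625335948677505 1.958798446847015 0.14205293092448318 0.17978463892652466
tip-post 1.9447376312155928 0.03773642922249617
top camera_post 0.67 [210.1 218.2] [0.6025 0.2984 0.    ]
top camera_post 0.62 [219.4 297.1] [0.369  0.2636 0.    ]
top camera_post 0.21 [250.1 216. ] [0.6096 0.1791 0.    ]
top turntable 0.53 [280.5 236.4] [0.5487 0.0878 0.    ]
top lock_pivot 0.73 [253.7 213.6] [0.6082 0.1635 0.044 ]
top lock_tip 0.42 [227.9 208.6] [0.6227 0.2389 0.044 ]
side pointer_tip 0.84 [272.8 202.1] [0.4936 0.2186 0.049 ]
side camera_post 0.83 [223.4 213.5] [0.3694 0.2812 0.    ]
side camera_post 0.82 [308.2 191.6] [0.6158 0.3053 0.    ]
side camera_post 0.71 [206.4 236.5] [0.3112 0.1971 0.    ]
side camera_post 0.67 [265.9 214.3] [0.4762 0.2393 0.    ]
side turntable 0.8 [309.7 241.7] [0.5515 0.0899 0.    ]
side lock_pivot 0.63 [325.1 208.2] [0.6145 0.154  0.044 ]
side lock_tip 0.73 [306.3 226.5] [0.5462 0.0968 0.044 ]
side lock_tip 0.56 [317.5 192.8] [0.6185 0.2277 0.044 ]
side lock_tip 0.31 [228.9 179.5] [0.4073 0.3738 0.044 ]
wrist turntable 0.56 [379.9 103.1] [0.4833 0.2549 0.    ]
wrist lock_pivot 0.97 [472.5 239.9] [0.611  0.1687 0.044 ]
wrist lock_tip 0.87 [515.4 178.6] [0.6209 0.2365 0.044 ]
wrist lock_tip 0.39 [378.9 102.7] [0.4754 0.2509 0.044 ]
```

All the estimates agree to within 0.01 rad (arm 1.944–1.950, post 1.949). Now the lever: pivot at (0.611,0.168), ball at (0.620,0.236). I'll go down on its +x side.

```bash
python3 -m handwheel '[[[-2,36,0],[0,0,0],0],[[-2,36,0],[0,0,0],0],[[-2,36,0],[0,0,0],0],[[-2,36,0],[0,0,0],0],[[-2,36,0],[0,0,0],0],[[-3,37,0],[0,0,0],0],[[0,0,0],[0,0,7.1],0],[[0,0,0],[0,0,7.1],0],[[0,0,0],[0,0,7.1],0],[[0,0,0],[0,0,7.1],0],[[0,0,39],[0,0,0],0],[[0,0,39],[0,0,0],0],[[0,0,39],[0,0,0],0],[[0,0,39],[0,0,0],0],[[0,0,39],[0,0,0],0],[[0,0,0],[0,0,0],0],[[0,0,0],[0,0,0],0]]'
python3 - <<'E'
from h import *
im=arm.snapshot('wrist')
for n in ('lock_pivot','lock_tip'):
    for r in arm.spot_point('wrist',n)[:3]: print(n,round(r['conf'],2),np.round(r['at'],1),np.round(atz('wrist',r['at'],.044),4))
s=arm.snapshot('side')
a=np.hstack([cv2.resize(im,(400,300)),cv2.resize(s[150:320,170:400],(400,300))])
cv2.imwrite('pics/w3.png',a[:,:,::-1])
E
```

```text
time: 10.8
position: [0.6585, 0.2104, 0.0417]
tcp_rot: [0.754, 0.657, -0.0, 0.0]
ft_force: [0.2, -0.1, 1.2]
grip_width: -0.0002
grasp_force: 0.0
lock_tip 0.89 [210.3 264.3] [0.6231 0.2367 0.044 ]
```

View pics/w3.png

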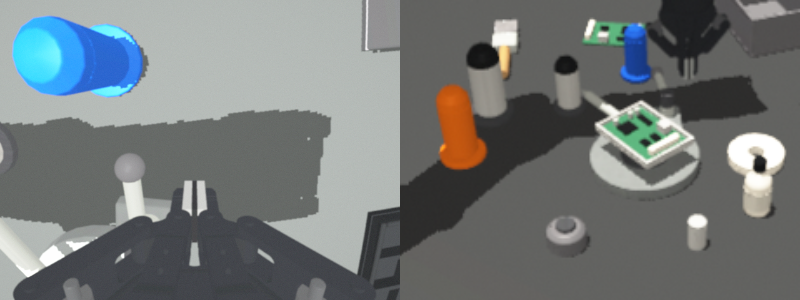

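The left half (wrist) shows the fingers at (195,200) beside the lever ball at (130,167). They are clear of the blue post and on the correct side of the lever. Now I push it anticlockwise.

```bash
python3 -m handwheel '[[[0,-5,4],[0,0,0],0],[[0,-5,0],[0,0,0],0],[[0,-5,0],[0,0,0],0],[[0,-5,0],[0,0,0],0],[[1.3,-3.4,0],[0,0,-4],0],[[1.3,-3.4,0],[0,0,-4],0],[[1.3,-3.4,0],[0,0,-4],0],[[1.3,-3.4,0],[0,0,-4],0],[[1.3,-3.4,0],[0,0,-4],0],[[1.3,-3.4,0],[0,0,-4],0],[[1.3,-3.4,0],[0,0,-4],0],[[1.3,-3.4,0],[0,0,-4],0],[[1.3,-3.4,0],[0,0,-4],0],[[0,0,0],[0,0,0],0]]'
cat > l.py <<'E'
from h import *
im=arm.snapshot('wrist');cv2.imwrite('pics/wl.png',im[:,:,::-1])
for n in ('lock_pivot','lock_tip'):
    for r in arm.spot_point('wrist',n)[:2]:
        X=atz('wrist',r['at'],.044);print(n,round(r['conf'],2),np.round(r['at'],1),np.round(X,4),np.arctan2(X[1]-.168,X[0]-.611))
E
python3 l.py
```

```text
time: 12.4
position: [0.607, 0.2205, 0.0377]
tcp_rot: [0.514, 0.858, 0.0, 0.0]
ft_force: [0.5, -0.2, 0.5]
grip_width: -0.0003
grasp_force: 0.1
lock_tip 0.74 [266.  273.5] [0.5835 0.2292 0.044 ] 1.9928278479965014
```

```bash
python3 -m handwheel '[[[1.3,-3.4,0],[0,0,-4],0],[[0.7,-1.7,0],[0,0,-2],0],[[0.7,-1.7,0],[0,0,-2],0],[[0.7,-1.7,0],[0,0,-2],0]]'; python3 -m handwheel '[[[0.7,-1.7,0],[0,0,-2],0]]';python3 -m handwheel '[[[0.7,-1.7,0],[0,0,-2],0]]'; python3 l.py
```

```text
time: 12.95
position: [0.5983, 0.2189, 0.0373]
tcp_rot: [0.437, 0.899, 0.0, 0.0]
ft_force: [1.9, -0.0, 0.5]
grip_width: -0.0004
grasp_force: 0.7
time: 13.05
position: [0.5973, 0.2188, 0.0376]
tcp_rot: [0.421, 0.907, 0.001, 0.001]
ft_force: [6.3, 3.7, -1.5]
grip_width: -0.0002
grasp_force: 2.9
time: 13.15
position: [0.5966, 0.2192, 0.038]
tcp_rot: [0.405, 0.914, 0.002, 0.002]
ft_force: [8.2, 5.3, -1.9]
grip_width: -0.0001
grasp_force: 4.6
lock_tip 0.95 [268.3 270.9] [0.5717 0.2227 0.044 ] 2.1940148465257794
```

The force has climbed well past the lever's friction, so it is against its stop. One more small press, then I back off and check.

```bash
python3 -m handwheel '[[[0,-2,0],[0,0,0],0],[[0,0,0],[0,0,0],0]]'; python3 -m handwheel '[[[0,8,0],[0,0,0],0],[[0,15,0],[0,0,0],0],[[0,15,0],[0,0,0],0],[[0,0,-35],[0,0,0],0],[[0,0,-45],[0,0,0],0],[[0,0,-50],[0,0,0],0],[[0,0,-50],[0,0,0],0],[[-20,0,-30],[0,0,0],0],[[-30,0,0],[0,0,0],0],[[-30,0,0],[0,0,0],0],[[0,0,0],[0,0,0],0],[[0,0,0],[0,0,0],0]]'; python3 l.py; sed -i 's/snapshot(C)/snapshot("wrist")/' m.py; python3 m.py
```

```text
time: 13.5
position: [0.5963, 0.2191, 0.0385]
tcp_rot: [0.405, 0.914, 0.003, 0.002]
ft_force: [10.2, 6.6, -2.1]
grip_width: 0.0001
grasp_force: 5.0
time: 14.7
position: [0.6746, 0.1815, 0.2466]
tcp_rot: [0.407, 0.914, -0.001, -0.001]
ft_force: [-0.5, 0.4, -0.3]
grip_width: 0.0001
grasp_force: 0.0
lock_pivot 0.8 [251.  166.9] [0.612  0.1706 0.044 ] 1.18175081427428
lock_tip 0.82 [257.1  92.1] [0.574 0.225 0.044] 2.146522991196661
pointer_tip 0.59 [186.6  33.7] [0.4998 0.2216 0.049 ] ang 1.933791966130061 r 0.14563985485981173
camera_post 0.97 [342.2  53.7] [0.6065 0.305  0.    ] ang 1.325319667767195 r 0.22624067241140117
camera_post 0.89 [212.8   5.8] [0.4861 0.2544 0.    ] ang 1.9403295467712267 r 0.18115594227046017
camera_post 0.5 [ 92.6 296.3] [ 0.5659 -0.0868  0.    ] ang -1.4875276413006722 r 0.17291290645926272
tcp [0.67455837 0.18342078 0.24728755] ang 0.6721295639801489 r 0.15726360425145994 yaw 2.3064879292287945
```

View pics/wl.png

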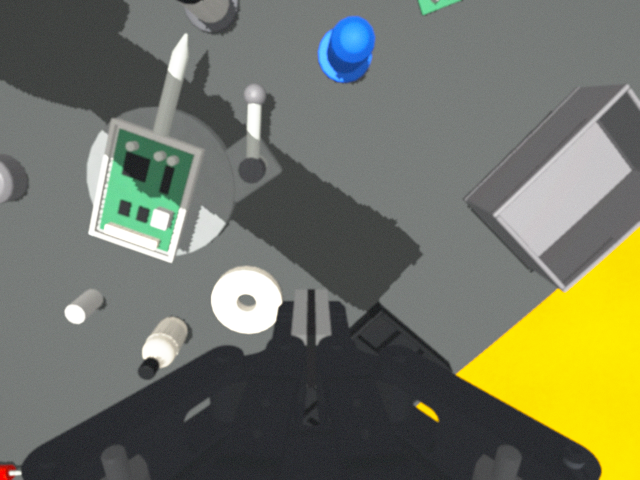

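The lever is at its stop: the ball is at (257,92), it pushed back with about 12 N and it did not spring back. The arm at (186,34) still points at the small grey post, and nothing else has moved.

```bash
python3 -c "
from plant import arm
print(arm.close_job())"
```

```text
the job is handed in; nothing more can be done
None
```

The stand's arm points at the small grey camera post, within about 0.01 rad by my measurements. The lock lever is pushed anticlockwise against its stop, and the job was handed in at about 15 s of the 56 s allowed.

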